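# Line up the collet nuts and lift the first with tongs

## Task

Push the two loose collet nuts, one after the other, into single file between the guide rails, until the first stands against the end stop and the second touches it. Then take the spring tongs from their stand, close them on the nut at the stop and lift it well clear (at least 10 cm above the table), leaving the other nut where it is; the program finishes while holding the nut still up there in the tongs. The cleaned nuts must not be lifted with the fingers, and the other things on the table stay where they are.

Things in the scene. Friction and masses are not known exactly. Their poses are not given: they have to be found in the camera images.
- nut_1_center (a point): one of two identical loose dark-grey steel collet nuts: a plain round part with a bore, 35 diameter, 18 high, 45 g, standing on its flat face on the table. The point is its centre, 9 above the table; z is its axis.
- nut_2_center (a point): the other collet nut, the same in every way. The two stand one behind the other, at least 65 apart centre to centre, before the guide lane's mouth, up to 25 to either side of its centre line; either may be the nearer one.
- guide_lane: fixed feed lane on the left: two aluminium guide rails 6 high, 39 apart inside, ending at a dark steel stop block 62 wide, 14 high; open on top, no floor (nuts slide on the table). Origin: on the table, middle of the stop's inner face. x: along the lane towards the stop (pushing direction; the lane lies at negative x), y across, z up. Both nuts home: centres at x = -17.5 and -52.5.
- lane_mouth (a point): point of the lane on its centre line, on the table, 98 before the stop (lane x = -98), where the open mouth begins, about 62 wide; axes as the lane. From here the rails narrow to lane x = -70, then run parallel (39 apart inside, 6 thick) to the stop. Outside the parallel rails a flange 3 high reaches to 38 from the centre line.
- tongs_stand: fixed wooden stand on the right for the tongs: base plate 60 x 112 x 4 under an open pocket 88 long (along its y) and 34 wide outside, rim 24 above the table, walls 6, floor 6 above the table. Origin: on the table at its centre. The tongs stand in it with little play and lift straight up. A fixed green vice, 113 high, stands between stand and lane.
- tongs_grip (a point): loose steel spring tongs, 100 g, upright in the stand, jaws down: a bridge on top, two legs hanging from it, 104 high. Point: midway between the ribbed black grip pads (22 wide, 30 high) on the legs' outsides, 62 above the jaws' lower ends, 42 below the top. Legs at +y and -y, closing along y (the stand's y); z up. Over the pads 57 open, 51 closed on a nut. Squeezing the pads closes the jaws.
- tongs_jaws (a point): middle between the tongs' jaws, half-way up them: 6 above their lower ends, 56 below the grip point. Jaws: shallow V blocks 12 high, 20 wide along x, facing each other along y; 51 apart (64 over the outside) when open, 35 apart when closed on a nut, 19 when fully closed and empty.
- tongs_leg_a: the tongs' leg at +y. Origin at its hinge in the bridge, 98 above the jaws' lower ends, 20 from the middle. Springs push each grip pad outward with 6.5 N when open, 10 N when closed on a nut: a light squeeze to about 54 over the pads carries the tongs open; a squeeze of 25 to 35 N holds a nut well.
- tongs_leg_b: the tongs' leg at -y, mirror image of the other. The two move together: each turns inward by 0.085 rad from open to closed on a nut (legs then vertical), by 0.17 rad at most.
- carpenter_pencil: bystander: flat red carpenter's pencil, 176 x 13 x 8, lying near the front edge of the table; origin at the middle of its underside
- tape_measure: bystander: yellow tape measure, 86 x 72 x 34, beyond the loose nuts; origin at the middle of its underside
- test_piece: bystander: flat drilled fibreboard block, 110 x 70 x 19, beyond the guide lane; origin at the middle of its underside
- wax_tin: bystander: round flat blue tin, 70 diameter, 34 high, beyond the tongs stand; origin at the middle of its underside

How it is judged:
By the outcome, as a careful person would: the job done as asked, in the order asked, and still so for the second after the job is handed in, while the arm keeps its last pose, push and grip.
It also fails if it takes over 70 s, if anything falls off the work surface, if the arm or the gripper's body presses on something with over 40 N, if the wrist force passes 120 N, or if a joint passes its speed limit or range.

## Robot

A 7-joint arm with a two-finger parallel gripper is mounted at the origin on a cart in front of the work surface, level with it; the furniture and walls round the work are solid. World frame = base frame: x ahead of the robot, y to its left, z up, the work surface at z = 0. Lengths are in m, angles in rad, forces in N, time in s.
With the tool pointing down it reaches from about 0.425 to 1.025 m from the base axis. Payload 3.6 kg.
Tool frame: the origin (TCP) lies on the centre line of the jaws, within the pads' length; the fingertips stand 14 mm ahead of it and the grasp point (between the pads) lies 5 mm behind it; z points along the fingers, y is the line along which they close (so a half turn about z gives the same grasp; the last joint's range is limited). The gripper opens to 85 mm and grips with 20 to 120 N. Pads are 22 mm wide; open, the fingers measure 114 mm over their backs; the gripper's body (76 mm by 85 mm) begins 54 mm behind the grasp point. The pads swing forward as they close: fully open they stand 13 mm farther back than shut.
Start: joints at [1.175, 0.591, 0.048, 1.609, -0.033, 0.943, -0.034], TCP at [0.216, -0.692, 0.245] pointing down, gripper open.
Joint ranges: [-2.69, 2.69], [-0.47, 2.24], [-1.27, 1.36], [0.19, 2.51], [-1.53, 4.68], [0.08, 2.07], [-3.09, 3.09]. Speed limits (rad/s): [2.57, 2.57, 3.14, 3.14, 3.14, 3.14, 3.14].

## Interface

Orientations are given as a unit quaternion [w, x, y, z].
In Python, from bench import robot gives the robot as it stands. The module is installed in compiled form; this text tells all that it offers.
- The arm moves only by the shell command python3 -m pendant 'ROWS' [FORCE]. ROWS is JSON, one flat list of numbers, 7 for each row, row after row: the shift along the tool's x, y, z in mm, then the turn, a rotation vector about the tool's x, y, z in degrees, then the gripper command: -1 is fully open, 1 is shut, values between are in proportion. A call has 1 to 12 rows; each row is the pose to reach, as a shift and turn from the pose commanded when the call began, along the tool's axes at that moment; what a row does not reach only later rows make up. A row lasts 1/12 s, in which the tool goes at most 41.7 mm and 7.16 degrees, less where a joint would pass 70% of its speed; a pose out of reach is approached as far as the arm can. A call with a gripper value outside its range is refused whole. The fingers move at their own pace and stop on an object; FORCE is the grip in N (left out, the last holds). Time passes only in rows, so rows that repeat a pose let the fingers close. It gives the time, the measured TCP pose, the force, the opening and the grip force at its end, in the units of the state.
- robot.get_state(): the state, without advancing time (a new reading comes with each control period).
- robot.grab_frame(name): name is "side" or "top" or "wrist"; returns (picture, depth): 400x640x3 uint8, red, green, blue; 400x640 float32, m along the optical axis (not along the pixel's ray), 0 where there is no reading.
- robot.calibration(name): a dict with "K" (3x3 intrinsics, pixels), "dist_coeffs" ([k1, k2, p1, p2, k3] as OpenCV has them; the pictures are not rectified), "cam_to_world" (4x4, takes a point from camera to world coordinates); the wrist camera has in their place "T_tool_cam" (4x4, takes a point from camera to tool coordinates, whose origin is the TCP and whose axes are the flange's). Camera axes: x right, y down, z forward; pixel columns grow to the right and rows downward; lengths in m; the calibration is good to about 2 mm. A picture is of the moment at which its call begins: read the wrist's pose just before it. calibration takes no time and is no camera call.
- robot.close_job(): hands the job in; it is judged then, once.
The state is a dict: "time": time; "joint_positions": joint angles; "joint_velocities": joint speeds; "joint_torque": joint torques, N m; "tcp_pos": TCP position; "ee_rot": TCP orientation; "force": force on the tool from outside, world axes, zero at the start; "moment": the same for the moment, N m; "grip_width": finger opening in m; "grasp_force": force on a finger pad.
Only numpy, scipy, OpenCV 4.12 (cv2) and the standard library are available. Lean on these libraries where they do the work, as an engineer would, in place of code of your own. Each camera call takes 0.05 s, during which the arm holds its last target. There are 200 camera calls.

## Working session

There is one attempt and no reset: what is moved stays moved. The work goes in short steps, Python scripts to look and compute and a shell command to move; the robot and the scene stay as the last step left them, time stands still between calls to the robot, and variables do not carry over. Pictures are saved under pics/ and viewed, at most 10 in all, crops included, and the job is handed in when it is done.

```bash
mkdir -p pics; cat > h.py <<'E'
import numpy as np, cv2
from bench import robot
from scipy.spatial.transform import Rotation as R
def cam(name):
    s=robot.get_state(); c=robot.calibration(name)
    if name=='wrist':
        T=np.eye(4); T[:3,:3]=R.from_quat(np.roll(s['ee_rot'],-1)).as_matrix(); T[:3,3]=s['tcp_pos']; T=T@np.array(c['T_tool_cam'])
    else: T=np.array(c['cam_to_world'])
    im,d=robot.grab_frame(name); return im,d,np.array(c['K']),np.array(c['dist_coeffs']),T
def snap(name,tag):
    im,d,K,D,T=cam(name); cv2.imwrite(f'pics/{tag}.png',im[:,:,::-1]); np.savez(f'{tag}.npz',im=im,d=d,K=K,D=D,T=T)
def load(tag): return np.load(f'{tag}.npz')
def ray(f,u,v):
    p=cv2.undistortPoints(np.array([[[u,v]]],float),f['K'],f['D'])[0,0]; return np.array([p[0],p[1],1])
def onz(f,u,v,z):   # world point of pixel on plane z
    r=f['T'][:3,:3]@ray(f,u,v); o=f['T'][:3,3]; return o+r*(z-o[2])/r[2]
def dep(f,u,v):
    return f['T'][:3,:3]@(ray(f,u,v)*f['d'][int(round(v)),int(round(u))])+f['T'][:3,3]
def pix(f,p):
    T=np.linalg.inv(f['T']); return cv2.projectPoints(np.array([p],float),cv2.Rodrigues(T[:3,:3])[0],T[:3,3],f['K'],f['D'])[0][0,0]
def totool(p):
    s=robot.get_state(); M=R.from_quat(np.roll(s['ee_rot'],-1)).as_matrix(); return M.T@(np.array(p)-s['tcp_pos'])*1000
E
python3 - <<'E'
from h import *
s=robot.get_state(); print(s)
M=R.from_quat(np.roll(s['ee_rot'],-1)).as_matrix();print(M.round(3))
snap('top','top0'); snap('side','side0')
for t in('top0','side0'): print(load(t)['T'].round(3))
E
```

```text
{'time': 0.0, 'joint_positions': array([ 1.17548096,  0.59211347,  0.04830295,  1.60979443, -0.03331715,
        0.94265396, -0.03367924]), 'joint_velocities': array([ 1.59160710e-03,  1.06736007e-03, -4.76657641e-04,  1.43809144e-05,
       -7.34983758e-05,  2.04372586e-04, -6.46634361e-04]), 'joint_torque': array([-8.40301946e-04, -5.48692989e+01,  1.54636927e+00, -1.98123944e+01,
        9.43105901e-03,  8.88587732e-03,  8.04505902e-06]), 'tcp_pos': array([ 0.21529383, -0.69149524,  0.24415547]), 'ee_rot': array([-1.06001426e-03,  9.88627730e-01,  1.50379656e-01, -2.17297264e-04]), 'force': array([-0.68621019,  0.79737765, -0.52682257]), 'moment': array([-0.02422233,  0.00330835, -0.02040935]), 'grasp_force': 0.0, 'grip_width': 0.085241772337244}
[[ 0.955  0.297 -0.001]
 [ 0.297 -0.955  0.002]
 [-0.    -0.002 -1.   ]]
[[-0.012 -0.978  0.207  0.31 ]
 [-1.     0.012 -0.003  0.021]
 [ 0.    -0.207 -0.978  1.215]
 [ 0.     0.     0.     1.   ]]
[[ 0.996 -0.075  0.042  0.497]
 [-0.086 -0.794  0.602 -0.871]
 [-0.012 -0.603 -0.797  1.298]
 [ 0.     0.     0.     1.   ]]
```

View pics/top0.png

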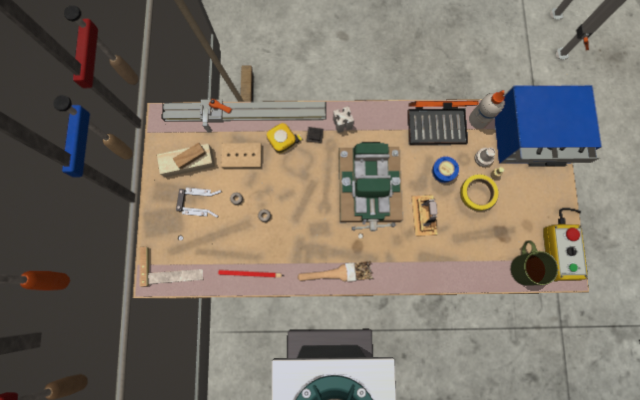

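View pics/side0.png

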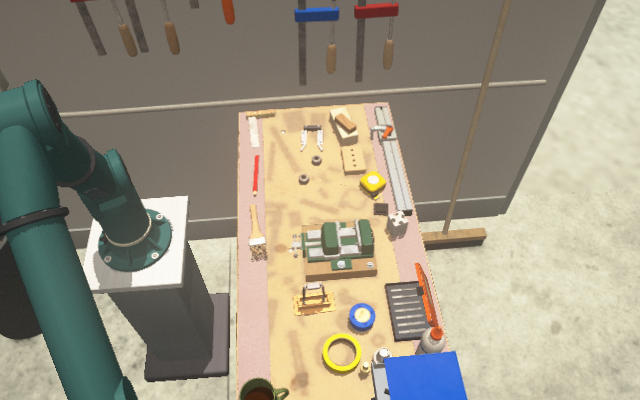

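The top view shows the lane stop at about (181,200) with its rails running right to (220,192) and (215,213). The nuts are at (237,198) and (264,215), and the stand with the tongs is at about (426,215). I'll enlarge these areas.

```bash
python3 - <<'E'
from h import *
f=load('top0'); im=f['im'][:,:,::-1]
a=cv2.resize(im[170:240,160:290],None,fx=6,fy=6,interpolation=cv2.INTER_CUBIC)[:420,:780]
b=cv2.resize(im[185:245,400:450],None,fx=3,fy=3,interpolation=cv2.INTER_CUBIC)
c=np.zeros((600,780,3),np.uint8); c[:420,:780]=a; c[420:600,:150]=b
cv2.imwrite('pics/crop1.png',c)
for n,u,v,z in [('n1',237,198,.018),('n2',264.5,215,.018),('stop',181,201,.014),('stand',426,215,.1)]: print(n,onz(f,u,v,z).round(4))
E
```

```text
n1 [0.5743 0.2566 0.018 ]
n2 [0.5261 0.1805 0.018 ]
stop [0.5686 0.4115 0.014 ]
stand [ 0.5064 -0.2394  0.1   ]
```

View pics/crop1.png

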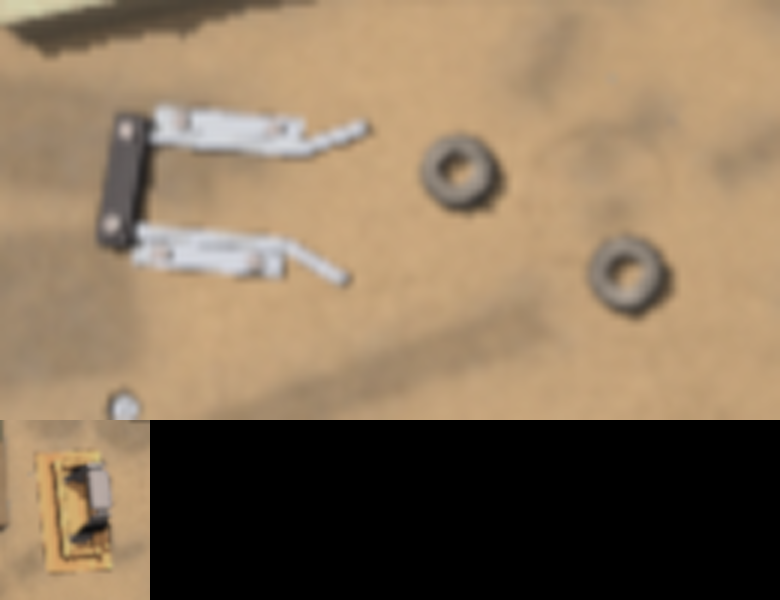

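Rails converge towards the stop, with the inner face midpoint at about px (183.7,200.3); the nuts are at (236.6,198.7) and (264.7,215.7). The stand is upright in the picture, so its y axis lies near world x. I'll hover near the stand first.

```bash
python3 -m pendant '[355,-355,-60,0,0,-77,-0.2, 355,-355,-60,0,0,-77,-0.2, 355,-355,-60,0,0,-77,-0.2, 355,-355,-60,0,0,-77,-0.2, 355,-355,-60,0,0,-77,-0.2, 355,-355,-60,0,0,-77,-0.2, 355,-355,-60,0,0,-77,-0.2, 355,-355,-60,0,0,-77,-0.2, 355,-355,-60,0,0,-77,-0.2, 355,-355,-60,0,0,-77,-0.2, 355,-355,-60,0,0,-77,-0.2, 355,-355,-60,0,0,-77,-0.2]'; python3 - <<'E'
from h import *
print(np.array(robot.calibration('wrist')['T_tool_cam']).round(3))
s=robot.get_state(); print(R.from_quat(np.roll(s['ee_rot'],-1)).as_matrix().round(3),s['joint_positions'].round(3))
snap('wrist','w1')
E
```

```text
time: 1.1
tcp_pos: [0.4464, -0.2508, 0.3047]
ee_rot: [-0.0, 0.679, 0.734, -0.0]
force: [-0.1, 0.0, 0.4]
grip_width: 0.0515
grasp_force: 0.0
[[-0.    -0.961 -0.278  0.071]
 [ 1.    -0.001  0.     0.001]
 [-0.    -0.278  0.961 -0.129]
 [ 0.     0.     0.     1.   ]]
[[-0.078  0.997 -0.001]
 [ 0.997  0.078  0.   ]
 [ 0.    -0.001 -1.   ]] [ 0.756  0.273 -0.409  2.006  0.139  0.889  0.351]
```

View pics/w1.png

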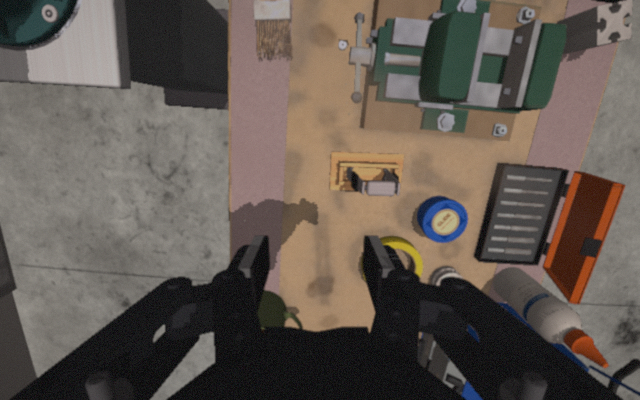

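The stand is at about (367,172) with the tongs' grey bridge at (375,186). Now over to the lane.

```bash
python3 -m pendant '[342,122,20,0,0,10.8,0.55, 342,122,20,0,0,10.8,0.55, 342,122,20,0,0,10.8,0.55, 342,122,20,0,0,10.8,0.55, 342,122,20,0,0,10.8,0.55, 342,122,20,0,0,10.8,0.55, 342,122,20,0,0,10.8,0.55, 342,122,20,0,0,10.8,0.55, 342,122,20,0,0,10.8,0.55, 342,122,20,0,0,10.8,0.55, 342,122,20,0,0,10.8,0.55]'; python3 - <<'E'
from h import *
s=robot.get_state(); print(R.from_quat(np.roll(s['ee_rot'],-1)).as_matrix().round(3),s['joint_positions'].round(3))
snap('wrist','w2')
f=load('w2'); f0=load('top0')
for p in [(0.574,.257,.018),(0.526,.18,.018),(.57,.40,.01)]: print(pix(f,p))
E
```

```text
time: 2.07
tcp_pos: [0.5422, 0.1001, 0.2842]
ee_rot: [-0.001, 0.744, 0.668, 0.0]
force: [-0.3, -1.3, -0.3]
grip_width: 0.0192
grasp_force: 0.0
[[ 0.108  0.994 -0.001]
 [ 0.994 -0.108  0.001]
 [ 0.001 -0.001 -1.   ]] [ 0.115  0.362 -0.491  1.947  0.217  0.884 -0.596]
[326.55459507  45.16974231]
[296.80239271 111.63393351]
[310.94287081 -81.86806901]
```

View pics/w2.png

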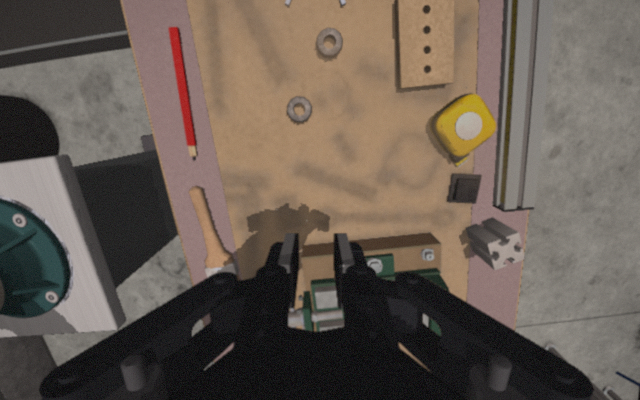

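Nuts are at (329,42) and (299,109) and the lane is cut off at the top. I'll go 150 mm further along.

```bash
python3 -m pendant '[150,0,0,0,0,0,0.55, 150,0,0,0,0,0,0.55, 150,0,0,0,0,0,0.55, 150,0,0,0,0,0,0.55, 150,0,0,0,0,0,0.55, 150,0,0,0,0,0,0.55]'; python3 - <<'E'
from h import *
snap('wrist','w3')
im=load('w3')['im'][:,:,::-1]
cv2.imwrite('pics/w3c.png',cv2.resize(im[0:200,200:460],None,fx=3,fy=3,interpolation=cv2.INTER_CUBIC))
E
```

```text
time: 2.62
tcp_pos: [0.5593, 0.246, 0.2843]
ee_rot: [0.0, 0.746, 0.666, -0.001]
force: [0.3, -1.7, -0.7]
grip_width: 0.0195
grasp_force: 0.0
```

View pics/w3c.png

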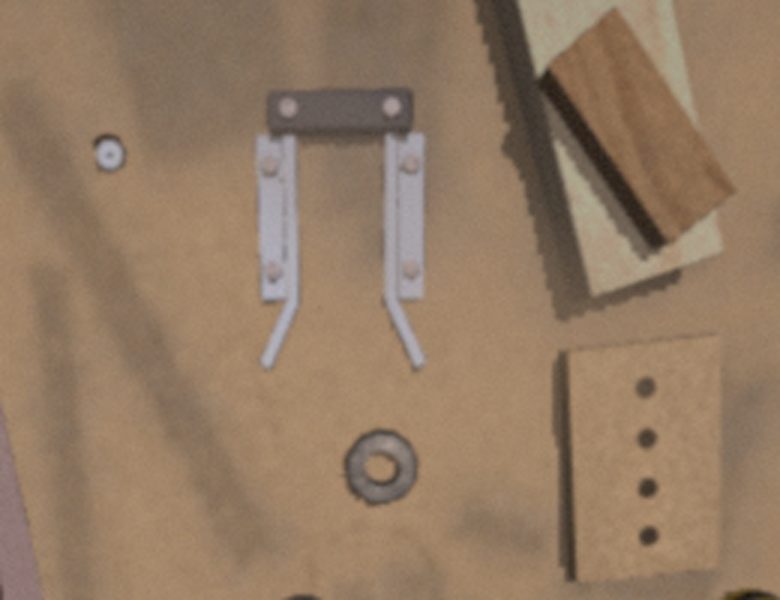

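The lane in the crop: stop edge (268,132)–(413,132), rail inner edges at x=298 and x=386, mouth ends at (267,366) and (419,364), nearer nut at (381,466). I'll convert these.

```bash
python3 - <<'E'
from h import *
f=load('w3'); g=lambda u,v,z: onz(f,200+u/3,v/3,z)
w2=load('w2')
s1,s2=g(270,130,.007),g(412,130,.007); stop=(s1+s2)/2
a=(g(298,145,.006)+g(386,145,.006))/2; b=(g(298,298,.006)+g(386,298,.006))/2
m=(g(267,366,.006)+g(420,365,.006))/2
print('stop',stop,s2-s1,'a',a,'b',b,'mouth',m, 'w',np.linalg.norm(g(298,145,.006)-g(386,145,.006)))
d=(a-m)[:2]; print('ax',d/np.linalg.norm(d),'face perp',np.linalg.norm(s2-s1), (a-b)[:2]/np.linalg.norm((a-b)[:2]), np.linalg.norm((stop-m)[:2]))
ex=d/np.linalg.norm(d); ey=np.array([-ex[1],ex[0]])
n1=g(381,466,.018); n2=onz(w2,299,109,.018); n1b=onz(w2,329,42,.018)
for n in (n1,n1b,n2,a,b,m): print(n.round(4),'lane',(ex@(n-stop)[:2]*1000).round(1),(ey@(n-stop)[:2]*1000).round(1))
t=robot.get_state(); print(t['tcp_pos'],(ex@(t['tcp_pos']-stop)[:2]*1000).round(1),(ey@(t['tcp_pos']-stop)[:2]*1000).round(1))
print(R.from_quat(np.roll(t['ee_rot'],-1)).as_matrix().round(4))
E
```

```text
stop [0.57592841 0.40870303 0.007     ] [ 0.06156332 -0.00704241  0.        ] a [0.57568823 0.40287157 0.006     ] b [0.56831831 0.33917925 0.006     ] mouth [0.56555853 0.30930223 0.006     ] w 0.038642993535906306
ax [0.10762988 0.99419103] face perp 0.0619648086760762 [0.11494428 0.99337194] 0.09994024890691006
[0.5779 0.2622 0.018 ] lane -145.4 -17.7
[0.5775 0.2603 0.018 ] lane -147.3 -17.5
[0.5294 0.1831 0.018 ] lane -229.3 22.0
[0.5757 0.4029 0.006 ] lane -5.8 -0.4
[0.5683 0.3392 0.006 ] lane -69.9 0.1
[0.5656 0.3093 0.006 ] lane -99.9 -0.4
[0.55954312 0.24400113 0.28403789] -165.5 -1.4
[[ 1.155e-01  9.933e-01 -1.000e-03]
 [ 9.933e-01 -1.155e-01 -2.400e-03]
 [-2.500e-03 -7.000e-04 -1.000e+00]]
```

```bash
python3 - <<'E'
from h import *
f=load('w3'); C=np.array(robot.calibration('wrist')['T_tool_cam'])
v,u=np.mgrid[150:400,200:440]; uv=np.stack([u,v],-1).reshape(-1,1,2).astype(float)
p=cv2.undistortPoints(uv,f['K'],f['D'])[:,0]; d=f['d'][150:400,200:440].ravel()
P=np.c_[p*d[:,None],d]@C[:3,:3].T+C[:3,3]; P*=1000
m=(d>0)&(abs(P[:,0])<30)&(abs(P[:,1])<50)&(P[:,2]>-40)&(P[:,2]<60); Q=P[m]
print(len(Q),np.percentile(Q,[0,1,5,50,95,99,100],axis=0).round(1))
t=Q[Q[:,2]>np.percentile(Q[:,2],90)]; print(t.min(0),t.max(0))
E
```

```text
5312 [[-11.1 -42.9 -40. ]
 [ -9.3 -40.2 -39.9]
 [ -6.3 -33.  -39.4]
 [ 11.2  10.3 -29.4]
 [ 13.5  34.9   3.8]
 [ 14.   42.2   9.9]
 [ 14.7  45.2  13.9]]
[-10.70390035 -22.3864885   -0.89724172] [12.04414691 23.92983749 13.91659786]
```

```bash
python3 -m pendant '[-18,16,40,0,0,0,0.55, -18,16,80,0,0,0,0.55, -18,16,120,0,0,0,0.55, -18,16,160,0,0,0,0.55, -18,16,200,0,0,0,0.55, -18,16,230,0,0,0,0.55, -18,16,250,0,0,0,0.55, -18,16,260,0,0,0,0.55, -18,16,260,0,0,0,0.55]'; python3 -c "
from h import *
snap('wrist','w4')"
```

```text
time: 3.42
tcp_pos: [0.5723, 0.2229, 0.0224]
ee_rot: [0.0, 0.747, 0.665, -0.003]
force: [0.6, 0.0, 0.1]
grip_width: 0.0193
grasp_force: 0.0
```

View pics/w4.png

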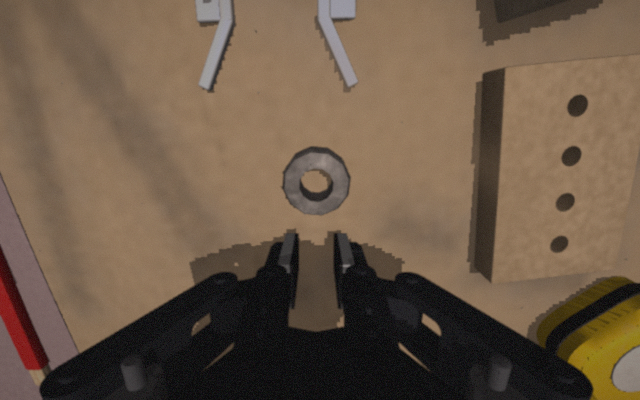

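```bash
python3 -m pendant '[10,0,0,0,0,0,0.55, 18,-2,0,0,0,0,0.55, 26,-5,0,0,0,0,0.55, 34,-8,0,0,0,0,0.55, 42,-10,0,0,0,0,0.55, 50,-13,0,0,0,0,0.55, 58,-16,0,0,0,0,0.55, 64,-17,0,0,0,0,0.55, 70,-17,0,0,0,0,0.55, 76,-17,0,0,0,0,0.55, 80,-17,0,0,0,0,0.55, 80,-17,0,0,0,0,0.55]'; python3 -c "
from h import *
snap('wrist','w5')"
```

```text
time: 4.47
tcp_pos: [0.5655, 0.3083, 0.0256]
ee_rot: [0.001, 0.746, 0.666, -0.001]
force: [0.4, -2.3, 6.1]
grip_width: 0.0194
grasp_force: 3.2
```

View pics/w5.png

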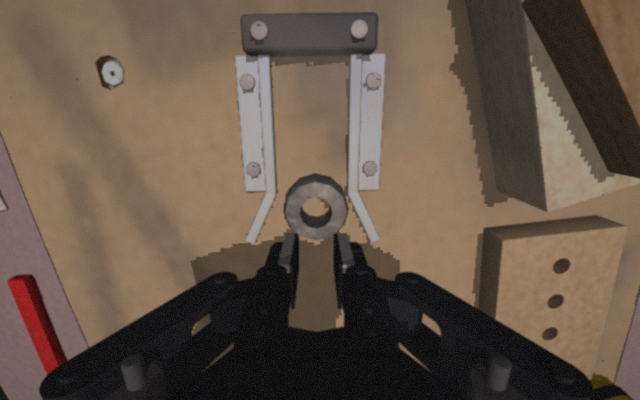

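The nut at (316,207) is centred in the mouth against the fingers. There is a 6 N upward force, though, so I'll check the nut's and tips' heights.

```bash
python3 - <<'E'
from h import *
f=load('w5')
for n,u,v in [('nut far',316,182),('nutL',292,205),('nutR',340,205),('near',316,232),('tipL',296,240),('tipL2',292,255),('tipR',346,240),('railL',240,120),('railtopL',265,120),('railTopR',355,120),('mouthL',262,222),('mouthR',364,215),('table',316,140)]:
    p=dep(f,u,v); print(n,p.round(4),totool(p).round(1))
s=robot.get_state(); print(s['force'],s['moment'],s['tcp_pos'])
E
```

```text
nut far [0.571  0.3472 0.0168] [39.3  1.   8.7]
nutL [0.5574 0.3365 0.0167] [ 27.2 -11.3   8.9]
nutR [0.5818 0.3339 0.0174] [27.4 13.3  8.1]
near [0.568  0.3207 0.018 ] [12.7  1.   7.6]
tipL [0.5579 0.3208 0.0256] [11.6 -9.  -0. ]
tipL2 [0.5572 0.3209 0.0413] [ 11.6  -9.7 -15.7]
tipR [0.5828 0.3179 0.0254] [11.5 16.   0.2]
railL [0.5349 0.3814 0.0023] [ 69.3 -38.8  23.1]
railtopL [0.5484 0.3799 0.0051] [ 69.3 -25.2  20.3]
railTopR [0.5941 0.3747 0.0068] [69.3 20.8 18.7]
mouthL [0.5379 0.3253 0.0064] [ 13.9 -29.4  19.1]
mouthR [0.5953 0.3229 0.0062] [17.9 27.9 19.4]
table [0.5732 0.3665 0.0007] [58.8  1.  24.8]
[-0.34213281 -3.14934704  6.51576269] [-0.63603352  0.08832538 -0.01707657] [0.56555524 0.30822484 0.02558288]
```

The fingertips taper in front, so at this height they wedge on the nut. I'll back off, shut the fingers (29 wide, fits the 39 lane), go lower and push with the flat.

```bash
python3 -m pendant '[-8,0,0,0,0,0,0.55, -18,0,0,0,0,0,1, -18,0,0,0,0,0,1, -18,0,0,0,0,0,1, -18,0,3,0,0,0,1, -18,0,6,0,0,0,1, -18,0,6,0,0,0,1]'; python3 -m pendant '[10,0,0,0,0,0,1, 20,0,0,0,0,0,1, 28,0,0,0,0,0,1, 36,0,0,0,0,0,1, 44,0,0,0,0,0,1, 52,0,0,0,0,0,1, 58,0,0,0,0,0,1, 62,0,0,0,0,0,1, 62,0,0,0,0,0,1]'; python3 -c "
from h import *
print(robot.get_state()['force'],totool([.57593,.40870,0]))"
```

```text
time: 5.1
tcp_pos: [0.5629, 0.2907, 0.0178]
ee_rot: [-0.0, 0.746, 0.666, -0.0]
force: [-1.0, 0.0, -1.4]
grip_width: 0.0
grasp_force: 0.0
time: 5.85
tcp_pos: [0.5705, 0.3538, 0.0188]
ee_rot: [-0.0, 0.746, 0.666, 0.001]
force: [-1.6, -0.1, 0.4]
grip_width: -0.0
grasp_force: 0.0
[-1.58805198 -0.07052966  0.35541227] [55.09074076 -0.74956964 18.89529275]
```

```bash
python3 -m pendant '[4,0,0,0,0,0,1, 6,0,0,0,0,0,1, 8,0,0,0,0,0,1, 9,0,0,0,0,0,1, 10,0,0,0,0,0,1, 10,0,0,0,0,0,1, 10,0,0,0,0,0,1]';  python3 -c "
from h import *
snap('wrist','w6')"
```

```text
time: 6.43
tcp_pos: [0.5717, 0.362, 0.0187]
ee_rot: [-0.0, 0.746, 0.666, 0.0]
force: [0.2, 0.5, 0.2]
grip_width: -0.0001
grasp_force: 0.0
```

View pics/w6.png

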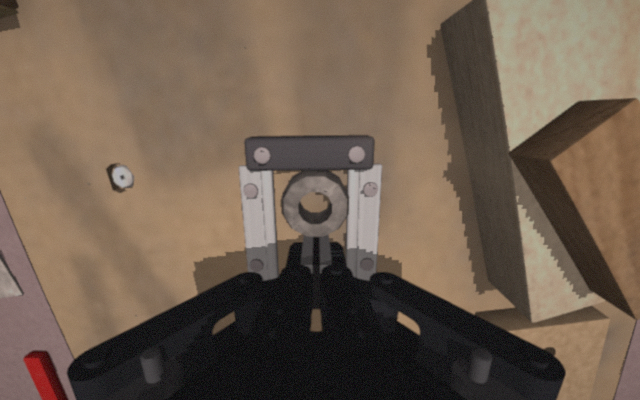

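The nut at (315,203) is at or nearly against the stop face (row 168). I'll press gently to confirm.

```bash
python3 -m pendant '[1,0,0,0,0,0,1, 2,0,0,0,0,0,1, 2,0,0,0,0,0,1, 2,0,0,0,0,0,1]'; python3 -m pendant '[1,0,0,0,0,0,1, 2,0,0,0,0,0,1, 2,0,0,0,0,0,1, 2,0,0,0,0,0,1]';
```

```text
time: 6.82
tcp_pos: [0.5718, 0.3628, 0.0186]
ee_rot: [0.001, 0.746, 0.666, -0.001]
force: [-0.9, -2.7, 2.6]
grip_width: 0.0005
grasp_force: 1.3
time: 7.15
tcp_pos: [0.5718, 0.3629, 0.0185]
ee_rot: [0.001, 0.746, 0.665, -0.002]
force: [-1.2, -4.4, 4.4]
grip_width: 0.0
grasp_force: 3.0
```

```bash
python3 -m pendant '[-10,0,0,0,0,0,1, -15,0,-35,0,0,0,1, -50,0,-65,0,0,0,0.55, -90,-4,-65,0,0,0,0.55, -130,-10,-65,0,0,0,0.55, -170,-16,-65,0,0,0,0.55, -205,-23,-65,0,0,0,0.55, -222,-23,-60,0,0,0,0.55, -222,-23,-30,0,0,0,0.55, -222,-23,-8,0,0,0,0.55, -222,-23,0,0,0,0,0.55, -222,-23,0,0,0,0,0.55]';  python3 - <<'E'
from h import *
snap('wrist','w7'); f=load('w7')
a=f['im'][100:260,220:420]; cv2.imwrite('pics/w7c.png',cv2.resize(a[:,:,::-1],None,fx=2,fy=2))
print(totool([.57593,.40870,0]),totool([.5294,.1831,0]))
E
```

```text
time: 8.15
tcp_pos: [0.5232, 0.1488, 0.0169]
ee_rot: [-0.001, 0.746, 0.666, -0.001]
force: [0.3, 0.6, -0.1]
grip_width: 0.0191
grasp_force: 0.0
[263.72868437  22.76427922  18.27123478] [34.33990569  1.76068657 18.07576038]
```

View pics/w7c.png

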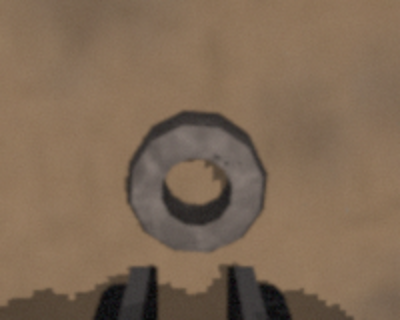

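Nut 2 is centred ahead of the finger gap (crop centre x≈197, gap 157–230). Pushing on an oblique line to the mouth.

```bash
python3 -m pendant '[10,0,0,0,0,0,0.55, 20,2,0,0,0,0,0.55, 30,5,0,0,0,0,0.55, 40,8,0,0,0,0,0.55, 50,11,0,0,0,0,0.55, 60,14,0,0,0,0,0.55, 70,17,0,0,0,0,0.55, 80,20,0,0,0,0,0.55, 90,22,0,0,0,0,0.55, 100,23,0,0,0,0,0.55, 108,23,0,0,0,0,0.55, 116,23,0,0,0,0,0.55]' && python3 -m pendant '[8,0,0,0,0,0,0.55, 16,0,0,0,0,0,0.55, 24,0,0,0,0,0,0.55, 32,0,0,0,0,0,0.55, 40,0,0,0,0,0,0.55, 44,0,0,0,0,0,0.55, 44,0,0,0,0,0,0.55]';  python3 - <<'E'
from h import *
snap('wrist','w8'); f=load('w8')
print(totool([.57593,.40870,0]))
# nut bore/top: points with z in 14..22mm within lane
v,u=np.mgrid[100:300,220:420]; uv=np.stack([u,v],-1).reshape(-1,1,2).astype(float)
p=cv2.undistortPoints(uv,f['K'],f['D'])[:,0]; d=f['d'][100:300,220:420].ravel()
P=np.c_[p*d[:,None],d]@f['T'][:3,:3].T+f['T'][:3,3]
ex=np.array([.111,.9938]); ey=np.array([-.9938,.111]); q=P[:,:2]-[.57593,.40870]; L=np.c_[q@ex,q@ey,P[:,2]]*1000
m=(d>0)&(L[:,2]>13)&(L[:,2]<22)&(abs(L[:,1])<22)
c=np.histogram(L[m,0],bins=range(-130,10,5)); print([(int(b),int(n)) for b,n in zip(c[1],c[0]) if n])
for lo,hi in((-100,-50),(-50,-2)):
    k=m&(L[:,0]>lo)&(L[:,0]<hi); print(np.percentile(L[k],[2,50,98],axis=0).round(1))
E
```

```text
time: 9.2
tcp_pos: [0.56, 0.2615, 0.0186]
ee_rot: [-0.0, 0.746, 0.666, -0.0]
force: [0.1, -1.2, 0.2]
grip_width: 0.019
grasp_force: 0.5
time: 9.78
tcp_pos: [0.5649, 0.3064, 0.0187]
ee_rot: [-0.001, 0.746, 0.666, 0.001]
force: [0.0, 0.7, 0.2]
grip_width: 0.019
grasp_force: 0.0
[103.9647491   -0.61526822  18.72019478]
[(-115, 15), (-110, 19), (-105, 18), (-100, 168), (-95, 311), (-90, 400), (-85, 448), (-80, 341), (-75, 384), (-70, 576), (-65, 454), (-60, 13), (-35, 375), (-30, 700), (-25, 50)]
[[-95.6 -17.6  13.5]
 [-76.8  -0.9  17.5]
 [-60.8  18.3  20.9]]
[[-33.9 -14.6  13.8]
 [-28.7  -1.5  17.3]
 [-24.9  11.9  19.2]]
```

Nut 2 is centred at about lane x −78. Now shut the fingers and push the last part.

```bash
python3 -m pendant '[-8,0,0,0,0,0,0.55, -16,0,0,0,0,0,1, -16,0,0,0,0,0,1, -16,0,0,0,0,0,1, -8,0,0,0,0,0,1, 0,0,0,0,0,0,1, 6,0,0,0,0,0,1, 11,0,0,0,0,0,1, 16,0,0,0,0,0,1, 20,0,0,0,0,0,1, 22,0,0,0,0,0,1, 22,0,0,0,0,0,1]' && python3 -m pendant '[1,0,0,0,0,0,1, 2,0,0,0,0,0,1, 3,0,0,0,0,0,1, 3,0,0,0,0,0,1]' && python3 -m pendant '[1,0,0,0,0,0,1, 2,0,0,0,0,0,1, 3,0,0,0,0,0,1, 3,0,0,0,0,0,1]'; python3 -c "
from h import *
print(totool([.57593,.40870,0]))"
```

```text
time: 10.83
tcp_pos: [0.5674, 0.3272, 0.0186]
ee_rot: [-0.0, 0.746, 0.666, 0.0]
force: [-0.2, -0.2, 0.5]
grip_width: -0.0001
grasp_force: 0.0
time: 11.17
tcp_pos: [0.5678, 0.3291, 0.0186]
ee_rot: [-0.0, 0.746, 0.666, -0.0]
force: [0.8, -0.1, -0.5]
grip_width: -0.0
grasp_force: 0.1
time: 11.5
tcp_pos: [0.5679, 0.3293, 0.0185]
ee_rot: [0.001, 0.746, 0.665, -0.002]
force: [-1.5, -5.0, 4.6]
grip_width: 0.0002
grasp_force: 2.6
[79.89514199 -1.05780543 18.12448611]
```

Both in contact at 5 N. I'll retreat, rise and check numerically.

```bash
python3 -m pendant '[-12,0,0,0,0,0,1, -20,0,-35,0,0,0,1, -40,0,-70,0,0,0,1, -60,0,-105,0,0,0,1, -75,0,-140,0,0,0,1, -75,0,-180,0,0,0,1, -75,0,-220,0,0,0,0, -75,0,-240,0,0,0,0, -75,0,-240,0,0,0,0, -75,0,-240,0,0,0,0]'; cat >> h.py <<'E'
def cloud(f,st=1):
    v,u=np.mgrid[0:400:st,0:640:st]; uv=np.stack([u,v],-1).reshape(-1,1,2).astype(float)
    p=cv2.undistortPoints(uv,f['K'],f['D'])[:,0]; d=f['d'][::st,::st].ravel(); k=d>0
    return (np.c_[p*d[:,None],d]@f['T'][:3,:3].T+f['T'][:3,3])[k], uv[k,0], f['im'][::st,::st].reshape(-1,3)[k]
ex=np.array([.111,.9938]); ey=np.array([-.9938,.111])
def lane(P): q=P[:,:2]-[.57593,.40870]; return np.c_[q@ex,q@ey,P[:,2]]*1000
E
python3 - <<'E'
from h import *
snap('wrist','w9'); P,uv,c=cloud(load('w9')); L=lane(P)
m=(L[:,2]>11)&(L[:,2]<24)&(abs(L[:,1])<22)&(L[:,0]>-110)&(L[:,0]<30)
h=np.histogram(L[m,0],bins=range(-110,30,3)); print([(int(b),int(n)) for b,n in zip(h[1],h[0]) if n])
for lo,hi in((-75,-36),(-34,-1)):
    k=m&(L[:,0]>lo)&(L[:,0]<hi); print(np.percentile(L[k],[2,50,98],axis=0).round(1), uv[k].min(0),uv[k].max(0))
E
```

```text
time: 12.33
tcp_pos: [0.5604, 0.2582, 0.2603]
ee_rot: [0.0, 0.746, 0.666, 0.002]
force: [-0.1, -1.0, -0.7]
grip_width: 0.0429
grasp_force: 0.0
[(-68, 34), (-65, 39), (-62, 67), (-59, 33), (-56, 41), (-53, 34), (-50, 37), (-47, 52), (-44, 52), (-41, 49), (-38, 22), (-35, 37), (-32, 53), (-29, 59), (-26, 54), (-23, 37), (-20, 37), (-17, 41), (-14, 46), (-11, 60), (-8, 55), (-5, 33), (-2, 63), (1, 101), (4, 110), (7, 96), (10, 89), (13, 64)]
[[-66.7 -15.   12.6]
 [-52.1   0.7  17.4]
 [-37.1  16.3  19.7]] [300.  81.] [326. 107.]
[[-33.2 -17.   13.4]
 [-17.7  -1.3  17.3]
 [ -2.6  14.5  19.6]] [301.  50.] [327.  78.]
```

Nuts are at lane x −17.7 and −52. Now the stand, from the w1 depth.

```bash
python3 - <<'E'
from h import *
P,uv,c=cloud(load('w1'))
k=(abs(P[:,0]-.5)<.1)&(abs(P[:,1]+.24)<.07)
for lo,hi in((.095,.125),(.016,.03),(.002,.009)):
    q=P[k&(P[:,2]>lo)&(P[:,2]<hi)]
    if lo>.01:
        (cx,cy),s,a=cv2.minAreaRect((q[:,:2]*1000).astype(np.float32)); print(lo,len(q),cx,cy,s,a,np.median(q[:,2]))
    else: print(len(q),np.percentile(q,[2,98],axis=0))
E
```

```text
0.095 568 525.2369384765625 -256.26776123046875 (47.3256950378418, 18.29790687561035) 2.7426297664642334 0.10844914680827827
0.016 535 508.5940246582031 -237.6170196533203 (88.04129028320312, 102.36800384521484) 42.081504821777344 0.02364923273484254
1555 [[ 0.45487822 -0.28715195  0.00211335]
 [ 0.58045882 -0.19532859  0.00777762]]
```

```bash
python3 -m pendant '[-40,0,-10,0,0,0,0, -80,0,-20,0,0,-1,-1, -120,0,-20,0,0,-2,-1, -160,0,-20,0,0,-3,-1, -200,0,-20,0,0,-4,-1, -240,2,-20,0,0,-5,-1, -280,4,-20,0,0,-6,-1, -320,7,-20,0,0,-7,-1, -360,9,-20,0,0,-8,-1, -400,10,-20,0,0,-9,-1, -440,12,-20,0,0,-10,-1, -480,14,-20,0,0,-10,-1]' && python3 -m pendant '[-35,6,15,0,0,0,-1, -35,6,15,0,0,0,-1, -35,6,15,0,0,0,-1, -35,6,15,0,0,0,-1]'; python3 - <<'E'
from h import *
snap('wrist','w10'); P,uv,c=cloud(load('w10'))
k=(abs(P[:,0]-.52)<.09)&(abs(P[:,1]+.25)<.07)
for lo,hi in((.098,.125),(.017,.03)):
    kk=k&(P[:,2]>lo)&(P[:,2]<hi); q=P[kk]
    (cx,cy),s,a=cv2.minAreaRect((q[:,:2]*1000).astype(np.float32)); print(lo,len(q),cx,cy,s,a,np.median(q[:,2]),uv[kk].min(0),uv[kk].max(0),np.percentile(q,[1,99],axis=0))
h=np.histogram(P[k,2],bins=np.arange(0,.13,.006)); print(h[0])
s=robot.get_state(); print(R.from_quat(np.roll(s['ee_rot'],-1)).as_matrix().round(4),s['tcp_pos'],s['joint_positions'].round(2))
E
```

```text
time: 13.38
tcp_pos: [0.5174, -0.2225, 0.2763]
ee_rot: [-0.002, 0.685, 0.729, -0.001]
force: [0.6, -0.6, -1.1]
grip_width: 0.0853
grasp_force: 0.0
time: 13.72
tcp_pos: [0.5264, -0.2543, 0.2617]
ee_rot: [-0.002, 0.685, 0.729, -0.0]
force: [0.2, 0.7, -1.1]
grip_width: 0.0851
grasp_force: 0.0
0.098 676 525.7685546875 -256.61944580078125 (45.42202377319336, 18.388641357421875) 2.372220277786255 0.10862035448361562 [293. 181.] [336. 198.] [[ 0.5033717  -0.26487444  0.10319778]
 [ 0.54814381 -0.24731515  0.11060891]]
0.017 669 525.6923828125 -256.5329895019531 (87.67491912841797, 34.3943977355957) 2.4338343143463135 0.023834776484242592 [282. 161.] [348. 187.] [[ 0.48190615 -0.27348589  0.01742608]
 [ 0.56909608 -0.2382359   0.02586561]]
[6475  465   99  360  281    4   47  626   33   70   10   11   23   94
   22    6    7  212  459    0    0]
[[-0.0633  0.998  -0.0019]
 [ 0.998   0.0633  0.0022]
 [ 0.0023 -0.0018 -1.    ]] [ 0.52691014 -0.25342421  0.26237508] [ 0.68  0.42 -0.42  1.9   0.22  0.87  0.21]
```

Stand centre (0.5257, −0.2565), yaw 2.4°. Descending to the grip pads.

```bash
python3 -m pendant '[-3.5,-1,30,0,0,1.2,-1, -3.5,-1,65,0,0,1.2,-1, -3.5,-1,100,0,0,1.2,-1, -3.5,-1,130,0,0,1.2,-1, -3.5,-1,155,0,0,1.2,-1, -3.5,-1,175,0,0,1.2,-1, -3.5,-1,190,0,0,1.2,-1, -3.5,-1,198,0,0,1.2,-1, -3.5,-1,198,0,0,1.2,-1, -3.5,-1,198,0,0,1.2,-1]' && python3 -m pendant '[0,0,0,0,0,0,-0.1, 0,0,0,0,0,0,-0.27, 0,0,0,0,0,0,-0.27, 0,0,0,0,0,0,-0.27, 0,0,0,0,0,0,-0.27]' 30
```

```text
time: 14.6
tcp_pos: [0.527, -0.2577, 0.0659]
ee_rot: [-0.0, 0.692, 0.722, 0.0]
force: [-1.1, -0.0, -0.3]
grip_width: 0.0854
grasp_force: 0.0
time: 15.02
tcp_pos: [0.5265, -0.2595, 0.0672]
ee_rot: [0.001, 0.693, 0.721, -0.0]
force: [-2.0, 0.5, 5.9]
grip_width: 0.0544
grasp_force: 7.5
```

```bash
python3 -m pendant '[0,0,-5,0,0,0,-0.27, 0,0,-15,0,0,0,-0.27, 0,0,-30,0,0,0,-0.27, 0,0,-50,0,0,0,-0.27, 0,0,-75,0,0,0,-0.27, 0,0,-100,0,0,0,-0.27, 0,0,-125,0,0,0,-0.27, 0,0,-150,0,0,0,-0.27, 0,0,-165,0,0,0,-0.27, 0,0,-170,0,0,0,-0.27, 0,0,-170,0,0,0,-0.27]'; python3 - <<'E'
from h import *
snap('wrist','w11'); P,uv,c=cloud(load('w11'))
T=np.array([totool(p) for p in P[(abs(P[:,0]-.526)<.07)&(abs(P[:,1]+.257)<.06)]])
np.save('t.npy',T)
print(np.histogram(T[:,2],bins=range(-60,250,10)))
t=T[(T[:,2]<-32)&(abs(T[:,1])<30)&(abs(T[:,0])<25)]; print(np.percentile(t,[1,50,99],axis=0))
s=robot.get_state();print(s['tcp_pos'],R.from_quat(np.roll(s['ee_rot'],-1)).as_matrix().round(4))
E
```

```text
time: 15.93
tcp_pos: [0.5274, -0.2594, 0.2379]
ee_rot: [0.002, 0.693, 0.721, 0.001]
force: [-0.1, -0.7, -1.5]
grip_width: 0.0542
grasp_force: 6.6Traceback (most recent call last):
  File "<stdin>", line 3, in <module>
  File "h.py", line 22, in totool
    s=robot.get_state(); M=R.from_quat(np.roll(s['ee_rot'],-1)).as_matrix(); return M.T@(np.array(p)-s['tcp_pos'])*1000
ValueError: time passes only in moves, steps and waits
```

```bash
python3 - <<'E'
from h import *
f=dict(load('w11')); f['T']=np.array(robot.calibration('wrist')['T_tool_cam'])
T,uv,c=cloud(f); T=T*1000
k=(abs(T[:,0])<28)&(abs(T[:,1])<40)
print(np.histogram(T[k,2],bins=range(-60,90,10)))
for lo,hi in((-50,-30),(-30,-15),(20,45),(45,56),(56,64)):
    t=T[k&(T[:,2]>lo)&(T[:,2]<hi)]
    if len(t)>5: print(lo,hi,len(t),np.percentile(t,[2,50,98],axis=0).round(1).tolist())
E
```

```text
(array([1225, 4666, 2661, 1421, 1276,  775,  455,  193,  140,  113,  347,
        191,    6,    0]), array([-60, -50, -40, -30, -20, -10,   0,  10,  20,  30,  40,  50,  60,
        70,  80]))
-50 -30 7327 [[-4.5, -38.9, -46.6], [8.2, -0.1, -41.2], [13.3, 37.2, -31.7]]
-30 -15 2167 [[-6.0, -36.8, -29.5], [8.5, -19.2, -23.0], [12.5, 37.3, -15.2]]
20 45 312 [[-3.5, -24.6, 20.4], [8.3, 0.7, 31.3], [10.9, 26.1, 44.1]]
45 56 424 [[-6.9, -24.8, 45.9], [5.4, 19.7, 49.4], [13.6, 25.9, 55.3]]
56 64 61 [[-6.2, -24.5, 56.3], [10.6, -18.9, 57.9], [13.8, 26.4, 60.5]]
```

Tongs sit about 3 mm ahead (tool x) with the jaws' lower ends 61 mm below the TCP. I'll carry them over the lane.

```bash
python3 -m pendant '[15,2,0,0,0,0,-0.27, 45,5,0,0,0,0,-0.27, 80,9,0,0,0,0,-0.27, 115,13,0,0,0,0,-0.27, 150,17,0,0,0,0,-0.27, 185,21,0,0,0,0,-0.27, 220,25,0,0,0,0,-0.27, 255,29,0,0,0,0,-0.27, 290,33,0,0,0,0,-0.27, 325,37,0,0,0,0,-0.27, 360,41,0,0,0,0,-0.27, 380,43,0,0,0,0,-0.27]' && python3 -m pendant '[30,4,0,0,0,1,-0.27, 60,7,0,0,0,2,-0.27, 90,10,0,0,0,3,-0.27, 120,14,0,0,0,4,-0.27, 150,18,0,0,0,5,-0.27, 180,22,0,0,0,6,-0.27, 210,26,0,0,0,7,-0.27, 240,28,0,0,0,8,-0.27, 258,29.5,0,0,0,8.6,-0.27, 265,29.5,0,0,0,8.6,-0.27, 265,29.5,0,0,0,8.6,-0.27, 265,29.5,0,0,0,8.6,-0.27]'; python3 - <<'E'
from h import *
s=robot.get_state(); M=R.from_quat(np.roll(s['ee_rot'],-1)).as_matrix(); print(M.round(4),s['tcp_pos'],s['joint_positions'].round(2))
print((M.T@(np.array([.5743,.3882,.0695])-s['tcp_pos'])*1000).round(1))
snap('wrist','w12')
f=dict(load('w12')); g=dict(f); g['T']=np.array(robot.calibration('wrist')['T_tool_cam'])
T,uv,c=cloud(g); T=T*1000; k=(abs(T[:,0])<28)&(abs(T[:,1])<40)
for lo,hi in((20,45),(45,56),(56,66)):
    t=T[k&(T[:,2]>lo)&(T[:,2]<hi)]
    if len(t)>5: print(lo,hi,len(t),np.percentile(t,[2,50,98],axis=0).round(1).tolist())
P,uv,c=cloud(f); L=lane(P); m=(L[:,2]>13)&(L[:,2]<24)&(abs(L[:,1])<20)&(L[:,0]<-1)&(L[:,0]>-100)
print(m.sum(), np.percentile(L[m],[2,50,98],axis=0).round(1).tolist() if m.sum() else '')
E
```

```text
time: 16.98
tcp_pos: [0.553, 0.1274, 0.2343]
ee_rot: [-0.002, 0.691, 0.723, 0.0]
force: [1.0, 0.2, -1.0]
grip_width: 0.0542
grasp_force: 6.6
time: 17.98
tcp_pos: [0.5726, 0.3866, 0.2341]
ee_rot: [0.0, 0.745, 0.667, -0.002]
force: [0.7, -0.8, -0.9]
grip_width: 0.0542
grasp_force: 6.6
[[ 0.1098  0.994  -0.0022]
 [ 0.994  -0.1098 -0.0031]
 [-0.0033 -0.0018 -1.    ]] [0.5726263  0.38663488 0.23405798] [-0.39  0.59 -0.41  1.68  0.28  0.93 -1.02]
[  2.3   1.8 164.5]
20 45 319 [[-3.6, -24.7, 20.7], [8.3, -21.7, 31.3], [11.1, 26.0, 44.5]]
45 56 417 [[-6.9, -24.5, 46.1], [5.6, 19.8, 49.4], [13.7, 25.9, 55.6]]
56 66 65 [[-6.0, -25.2, 56.1], [10.6, -18.8, 58.1], [13.8, 26.4, 60.5]]
847 [[-64.7, -16.2, 13.4], [-31.7, -0.1, 17.3], [-2.6, 15.3, 19.1]]
```

```bash
python3 -m pendant '[2,1.5,20,0,0,0,-0.27, 2,1.5,50,0,0,0,-0.27, 2,1.5,80,0,0,0,-0.27, 2,1.5,105,0,0,0,-0.27, 2,1.5,125,0,0,0,-0.27, 2,1.5,138,0,0,0,-0.27, 2,1.5,145,0,0,0,-0.27, 2,1.5,145,0,0,0,-0.27, 2,1.5,145,0,0,0,-0.27]'; python3 - <<'E'
from h import *
s=robot.get_state(); M=R.from_quat(np.roll(s['ee_rot'],-1)).as_matrix()
print((M.T@(np.array([.5743,.3882,.0695])-s['tcp_pos'])*1000).round(1), s['force'])
snap('wrist','w13')
f=dict(load('w13')); g=dict(f); C=g['T']=np.array(robot.calibration('wrist')['T_tool_cam'])
T,uv,c=cloud(g); T=T*1000
k=(abs(T[:,1])<22)&(T[:,0]>-30)&(T[:,0]<40)&(T[:,2]>58)&(T[:,2]<76)
print(k.sum(), np.percentile(T[k],[2,50,98],axis=0).round(1).tolist())
k=(abs(T[:,1])<40)&(abs(T[:,0])<28)&(T[:,2]>45)&(T[:,2]<62); t=T[k]
for a in (t[t[:,1]<0],t[t[:,1]>0]): print(np.percentile(a,[2,50,98],axis=0).round(1).tolist())
P,uv,c=cloud(f); L=lane(P)
for lo,hi in((-75,-36),(-34,-1)):
    m=(L[:,2]>13)&(L[:,2]<22)&(abs(L[:,1])<20)&(L[:,0]<hi)&(L[:,0]>lo)
    print(m.sum(), np.percentile(L[m],[2,50,98],axis=0).round(1).tolist() if m.sum() else '')
E
```

```text
time: 18.78
tcp_pos: [0.5755, 0.3898, 0.0913]
ee_rot: [0.0, 0.745, 0.667, 0.0]
force: [-0.5, -0.1, -0.5]
grip_width: 0.0543
grasp_force: 6.6
[-1.7 -1.1 21.8] [-0.45324183 -0.08232845 -0.49277265]
1582 [[-28.6, -16.8, 71.9], [-2.9, -0.4, 73.8], [28.6, 20.0, 75.8]]
[[-7.2, -25.2, 46.0], [5.3, -21.3, 49.6], [13.6, -18.8, 59.8]]
[[-6.8, 19.9, 45.9], [5.7, 22.4, 49.6], [13.8, 26.4, 59.2]]
1004 [[-65.7, -14.8, 13.4], [-49.3, 0.4, 17.4], [-36.6, 16.3, 19.2]]
1127 [[-32.2, -16.6, 13.7], [-15.4, -1.3, 17.4], [-1.9, 13.9, 19.2]]
```

```bash
python3 -m pendant '[-1,-0.7,5,0,0,0,-0.27, -1,-0.7,10,0,0,0,-0.27, -1,-0.7,15,0,0,0,-0.27, -1,-0.7,19,0,0,0,-0.27, -1,-0.7,22,0,0,0,-0.27, -1,-0.7,22,0,0,0,-0.27, -1,-0.7,22,0,0,0,-0.27]'
```

```text
time: 19.42
tcp_pos: [0.5739, 0.3892, 0.0683]
ee_rot: [-0.0, 0.745, 0.667, -0.0]
force: [0.1, -0.4, -1.4]
grip_width: 0.0546
grasp_force: 6.6
```

```bash
python3 -m pendant '[0,0,0,0,0,0,-0.22, 0,0,0,0,0,0,-0.19, 0,0,0,0,0,0,0, 0,0,0,0,0,0,0, 0,0,0,0,0,0,0, 0,0,0,0,0,0,0, 0,0,0,0,0,0,0]' 30
```

```text
time: 20.0
tcp_pos: [0.5743, 0.3893, 0.0689]
ee_rot: [0.0, 0.745, 0.667, 0.0]
force: [0.8, -0.6, -0.5]
grip_width: 0.0506
grasp_force: 31.2
```

Width 50.6 mm over the pads means it is closed on a nut at 31 N. Lifting.

```bash
python3 -m pendant '[0,0,-2,0,0,0,0, 0,0,-6,0,0,0,0, 0,0,-12,0,0,0,0, 0,0,-22,0,0,0,0, 0,0,-37,0,0,0,0, 0,0,-55,0,0,0,0, 0,0,-75,0,0,0,0, 0,0,-95,0,0,0,0, 0,0,-115,0,0,0,0, 0,0,-135,0,0,0,0, 0,0,-150,0,0,0,0, 0,0,-160,0,0,0,0]' && python3 -m pendant '[0,0,-5,0,0,0,0, 0,0,-5,0,0,0,0, 0,0,-5,0,0,0,0, 0,0,-5,0,0,0,0, 0,0,-5,0,0,0,0, 0,0,-5,0,0,0,0]'; python3 - <<'E'
from h import *
snap('wrist','w14')
f=dict(load('w14')); P,uv,c=cloud(f); L=lane(P)
for lo,hi in((-75,-36),(-34,-1)):
    m=(L[:,2]>13)&(L[:,2]<22)&(abs(L[:,1])<20)&(L[:,0]<hi)&(L[:,0]>lo)
    print(m.sum(), np.percentile(L[m],[2,50,98],axis=0).round(1).tolist() if m.sum() else '')
g=dict(f); g['T']=np.array(robot.calibration('wrist')['T_tool_cam']); T,uv,c=cloud(g); T=T*1000
k=(abs(T[:,1])<15)&(abs(T[:,0])<28)&(T[:,2]>40)&(T[:,2]<75)
print(k.sum(), np.percentile(T[k],[2,50,98],axis=0).round(1).tolist() if k.sum() else '')
E
```

```text
time: 21.0
tcp_pos: [0.5747, 0.3901, 0.2325]
ee_rot: [0.0, 0.745, 0.667, 0.002]
force: [-0.6, -0.4, -1.9]
grip_width: 0.05
grasp_force: 31.5
time: 21.5
tcp_pos: [0.5736, 0.3888, 0.2324]
ee_rot: [-0.0, 0.745, 0.667, -0.001]
force: [0.7, 0.0, -1.6]
grip_width: 0.0506
grasp_force: 31.5
95 [[-67.1, -12.4, 13.5], [-39.7, 1.7, 16.6], [-36.3, 14.7, 18.6]]
0 
1658 [[-11.6, -14.1, 49.9], [5.1, 0.4, 51.9], [18.5, 14.2, 67.1]]
```

```bash
python3 -c "
from bench import robot
print(robot.close_job())"
```

```text
the job is handed in; nothing more can be done
None
```

Both nuts were pushed home in the lane, and the job is handed in with the nut from the stop held in the tongs about 16 cm above the table at 31 N. The other nut appears still in place, though the last camera check saw it only partly.

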